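# Ready the tube rotator: battery and tube head

## Task

Get the tube rotator ready to run: press its battery pack into the bay in the flat top of the housing until its shoulders are flush with the top, and slide the tube head fully home over the square spindle on the sloping front, down onto the collar. Leave the other things on the table where they are.

Things in the scene. Friction and masses are not known exactly. Their poses are not given: they have to be found in the camera images.
- rotator: Fixed white wedge-shaped housing, 224 (x) x 166 (y) x 115 mm high. Origin: centre of its underside, z up, low front to its -x. The front panel slopes at 30 degrees from 55 mm high at x = -112 mm to 115 mm at x = -8 mm; behind it a flat top, 115 mm high, 120 mm deep, 160 mm wide, with the battery bay in its middle.
- spindle_seat (a point): Centre of the top of the round collar (48 mm across, 12 mm high) at the foot of the square steel spindle on the sloping panel. z: the spindle's axis, leaning 30 degrees from vertical to the rotator's front; x, y square to its flats, turning with it (it turns with slight drag). From here the spindle is 22 x 22 mm for 24 mm, then tapers to 14 x 14 mm at 34 mm.
- bay_floor (a point): Centre of the floor of the battery bay, a rectangular recess 83 mm (along x) x 53 mm (along y), 24 mm deep, open upward in the rotator's flat top. Axes as the rotator's.
- tube_head: Loose tube head: grey disc 104 mm across, 12 mm thick, with 8 tube holes; on it a square hub 44 x 44 mm, up to z 42 mm; on that a black grip bar 48 mm long (x), 18 mm thick (y), z 42 to 78 mm. Origin: centre of the underside, mouth of a 25 x 25 mm square bore 36 mm deep, sides along x, y. z up through the grip. Lies bore down on the table. Any quarter turn fits. 0.25 kg.
- battery: Loose battery pack: grey block 80 mm (x) x 50 mm (y) x 24 mm high, its lowest 7 mm tapered by 4 mm a side; on top a black upright grip rib 56 mm long (x), 16 mm thick (y), from 24 to 54 mm above the underside. Origin: centre of the underside, z up. Fits the bay either way round. 0.22 kg.
- tube_rack: Bystander: loose purple tube rack, 120 x 190 x 45 mm with a grid of holes; origin at the centre of its underside.
- glove_box: Bystander: loose white and blue carton of gloves, 120 x 220 x 70 mm; origin at the centre of its underside.
- sanitiser: Bystander: loose clear bottle, 60 mm in diameter, 170 mm high; origin at the centre of its underside.
- tape_roll: Bystander: loose roll of pale tape lying flat, 84 mm across, 24 mm high; origin at the centre of its underside.
- marker: Bystander: loose marker pen lying flat, 135 mm long (x), 14 mm thick; origin under its middle.

How it is judged (in metres and radians):
At the end, for the whole second after the job is handed in: Tube head on the spindle: origin within 5 mm of the collar centre and at most 3 mm above it, axes within 0.06 rad. Battery upright in the bay: origin within 6 mm of the bay floor centre and at most 3 mm above it, tilt under 0.05 rad. Both at rest (distance between tube_head and spindle_seat below 0.005 m and z of tube_head in the frame of spindle_seat below 0.003 m and angle between the z axis of tube_head and the z axis of spindle_seat, either way round below 0.06 rad and distance between battery and bay_floor below 0.006 m and z of battery in the frame of bay_floor below 0.003 m and angle between the z axis of battery and the z axis of bay_floor, either way round below 0.05 rad and linear speed of each of tube_head, battery below 0.02 m/s); the robot touches nothing.
It fails at once if a bystander (rack, glove box, bottle, tape roll or marker) is shifted by more than 30 mm from where it was (distance of any of tube_rack, glove_box, sanitiser, tape_roll, marker from where it was at the start of the episode above 0.03 m).
It also fails if it takes over 58 s, if anything falls off the work surface, if the arm or the gripper's body presses on something with over 40 N, if the wrist force passes 120 N, or if a joint passes its speed limit or range.

## Robot

A 6-joint arm with a two-finger parallel gripper is mounted at the origin on the work surface. World frame = base frame: x ahead of the robot, y to its left, z up, the work surface at z = 0. Lengths are in m, angles in degrees, forces in N, time in s.
With the tool pointing down it reaches from about 0.375 to 0.9 m from the base axis. Payload 3.1 kg.
Tool frame: the origin (TCP) lies on the centre line of the jaws, within the pads' length; the fingertips stand 19 mm ahead of it and the grasp point (between the pads) is the TCP (tips_ahead is the distance from the TCP to the fingertips, in m); z points along the fingers, y is the line along which they close (so a half turn about z gives the same grasp; the last joint's range is limited). The gripper opens to 87 mm and grips with 3 to 60 N. Pads are 19 mm wide; open, the fingers measure 117 mm over their backs; the gripper's body (75 mm by 190 mm) begins 51 mm behind the grasp point.
Start: joints at [54.632, 30.224, 82.088, -0, 67.689, -10.227], TCP at [0.265, 0.566, 0.242] pointing down, gripper open.
Joint ranges: [-176.69, 176.69], [-43.24, 126.21], [12.49, 139.97], [-82, 262], [0, 151.66], [-163.58, 163.58]. Speed limits (degrees/s): [159.86, 159.86, 180, 180, 180, 180].

## Interface

Orientations are given as a 3x3 rotation matrix whose columns are the frame's x, y, z axes.
In Python, from rig import read_state, capture, hand_in, trace, landmark_of, tips_ahead gives the robot as it stands.
- The arm moves only by the shell command python3 -m jog 'ROWS'. ROWS is JSON, a list of rows, each an object of numbers: "tx", "ty", "tz": the shift along the tool's x, y, z in cm; "roll": the turn about the tool's z in rad; "jaw": the opening, from 0 (shut) to 1 (fully open). A call has 1 to 8 rows; each row shifts and turns the commanded pose from where the row before left it, along the tool's axes as they then stand; what a row does not reach is not made up. A row lasts 1/10 s, in which the tool goes at most 50 mm and 8.59 degrees, less where a joint would pass 70% of its speed; a pose out of reach is approached as far as the arm can. A call with a gripper value outside its range is refused whole. The fingers move at their own pace and stop on an object; the grip force is fixed at half the most. Time passes only in rows, so rows that do not move let the fingers close. It gives the time, the measured TCP pose, the force, the opening and the grip force at its end, in the units of the state.
- read_state(): the state, without advancing time (a new reading comes with each control period).
- capture(name): name is "side" or "top" or "wrist"; returns a dict with "img" (420x560x3 uint8, red, green, blue), "vertical_fov" (degrees; the focal length in pixels is half the picture's height over the tangent of half this angle, whatever the lens; pixels are square), "cx", "cy" (the principal point, pixels), "cam_to_world" (4x4, takes a point from camera to world coordinates); the wrist camera has in their place "tool_from_camera" (4x4, takes a point from camera to tool coordinates, whose origin is the TCP and whose axes are the flange's). Camera axes: x right, y up, looking along -z (the intrinsics and any distortion apply to the point x, -y, -z); pixel columns grow to the right and rows downward; lengths in m; the calibration is good to about 2 mm. The wrist camera is an equidistant fisheye: a pixel r from the principal point sees the ray r / f radians off the axis. A picture is of the moment at which its call begins: read the wrist's pose just before it. There is no depth.
- hand_in(): hands the job in; it is judged then, once.
Trained networks look in the newest picture that a camera, given by its name, has taken for a name from the list of things; names that differ only in an ending like _2 or _b are one class to them, and where a whole thing is asked for, a point or a joint stands for the part that bears it (a point fixed in the world has none). Each returns a list of dicts, best first, with "p" (0 to 1); they miss things now and then, are a little off and sometimes report something else, mostly with a low value. They report only what shows in the picture. A call takes as long as a camera call.
- trace(camera, thing): "pixels" (420x560 bool, what is visible of it) and "bbox" ([left, top, width, height] in pixels, round what is visible of it).
- landmark_of(camera, thing): "point" ([row, column] in pixels: a listed point, or the origin of a listed thing).
The state is a dict: "time_s": time; "joint_positions": joint angles; "qvel": joint speeds; "tau": joint torques, N m; "position": TCP position; "tcp_rot": TCP orientation; "force": force on the tool from outside, world axes, zero at the start; "moment": the same for the moment, N m; "opening": opening from 0.0 (shut) to 1.0 (fully open); "grasp_force": force on a finger pad.
Only numpy, scipy, OpenCV 4.12 (cv2) and the standard library are available. Lean on these libraries where they do the work, as an engineer would, in place of code of your own. Each camera call takes 0.05 s, during which the arm holds its last target. There are 200 camera calls.

## Working session

There is one attempt and no reset: what is moved stays moved. The work goes in short steps, Python scripts to look and compute and a shell command to move; the robot and the scene stay as the last step left them, time stands still between calls to the robot, and variables do not carry over. Pictures are saved under pics/ and viewed, at most 11 in all, crops included, and the job is handed in when it is done.

```bash
mkdir -p pics; ls
cat > h.py <<'E'
import numpy as np,cv2
from rig import *
def ray(cap,rc,st=None):
    r,c=rc; H=cap["img"].shape[0]; f=H/2/np.tan(np.radians(cap["vertical_fov"]/2))
    u=(c-cap["cx"])/f; v=(r-cap["cy"])/f
    if "cam_to_world" in cap:
        T=np.array(cap["cam_to_world"]); d=np.array([u,-v,-1.])
    else:
        th=np.hypot(u,v); s=np.sin(th)/th if th>1e-9 else 1
        d=np.array([u*s,-v*s,-np.cos(th)])
        W=np.eye(4);W[:3,:3]=st["tcp_rot"];W[:3,3]=st["position"]
        T=W@np.array(cap["tool_from_camera"])
    d=T[:3,:3]@d; return T[:3,3],d/np.linalg.norm(d)
def onz(cap,rc,z,st=None):
    o,d=ray(cap,rc,st); return o+d*(z-o[2])/d[2]
def tri(rays):
    A=sum(np.eye(3)-np.outer(d,d) for o,d in rays); b=sum((np.eye(3)-np.outer(d,d))@o for o,d in rays)
    return np.linalg.solve(A,b)
def save(cap,n): cv2.imwrite(f"pics/{n}.png",cap["img"][:,:,::-1])
E
python3 - <<'E'
from h import *
s=read_state(); print(s)
C={}
for n in ["top","side"]:
    C[n]=capture(n); save(C[n],n+"0"); print(n,{k:(np.round(v,3).tolist()) for k,v in C[n].items() if k!="img"})
for t in ["rotator","spindle_seat","bay_floor","tube_head","battery","tube_rack","glove_box","sanitiser","tape_roll","marker"]:
    R=[]
    for n in ["top","side"]:
        l=landmark_of(n,t); print(t,n,[(np.round(a["point"]).tolist(),round(a["p"],2)) for a in l[:2]])
        if l: R.append(ray(C[n],l[0]["point"])); print("  z0",np.round(onz(C[n],l[0]["point"],0),3))
    if len(R)==2: print("  tri",np.round(tri(R),3))
E
```

```text
pics
{'time_s': 0.0, 'joint_positions': array([ 5.46318168e+01,  3.02788335e+01,  8.21579288e+01, -1.09788802e-03,
        6.76874106e+01, -1.02267872e+01]), 'qvel': array([ 0.02839525, -0.02091688,  0.03740267, -0.03421212, -0.01381739,
       -0.11961085]), 'tau': array([ 3.98034877e-05, -4.40052259e+01, -1.76591152e+01,  6.33121398e-02,
        5.80669334e-02, -1.50777123e-04]), 'position': array([0.26509533, 0.5652223 , 0.24056444]), 'tcp_rot': array([[-9.05264951e-01,  4.24845655e-01, -1.23999565e-03],
       [ 4.24847305e-01,  9.05263281e-01, -1.77752272e-03],
       [ 3.67349727e-04, -2.13593782e-03, -9.99997651e-01]]), 'force': array([-0.50951462, -0.30926335, -0.08487611]), 'moment': array([0.0249899 , 0.04612638, 0.00855446]), 'grasp_force': 0.0, 'opening': 1.002540880629621}
top {'vertical_fov': 55.422, 'cx': 276.971, 'cy': 212.399, 'cam_to_world': [[0.009, 0.989, -0.149, 0.422], [-1.0, 0.011, 0.011, 0.001], [0.012, 0.149, 0.989, 1.113], [0.0, 0.0, 0.0, 1.0]]}
side {'vertical_fov': 53.969, 'cx': 283.505, 'cy': 212.302, 'cam_to_world': [[0.88, 0.361, -0.308, 0.308], [-0.475
[... 990 characters left out ...]
0], 0.66)]
  z0 [0.376 0.155 0.   ]
  tri [ 0.54   0.254 -0.002]
glove_box top [([172.0, 388.0], 0.62)]
  z0 [ 0.711 -0.328  0.   ]
glove_box side [([325.0, 408.0], 0.73)]
  z0 [ 0.71  -0.336  0.   ]
  tri [ 0.715 -0.333 -0.013]
sanitiser top [([142.0, 310.0], 0.62)]
  z0 [ 0.798 -0.105  0.   ]
sanitiser side [([227.0, 369.0], 0.75)]
  z0 [ 0.787 -0.093  0.   ]
  tri [ 0.787 -0.101  0.012]
tape_roll top [([288.0, 218.0], 0.92), ([169.0, 390.0], 0.66)]
  z0 [0.379 0.15  0.   ]
tape_roll side [([222.0, 173.0], 0.78), ([214.0, 298.0], 0.65)]
  z0 [0.373 0.145 0.   ]
  tri [ 0.376  0.151 -0.009]
marker top []
marker side [([327.0, 222.0], 0.61), ([220.0, 173.0], 0.3)]
  z0 [ 0.372 -0.16   0.   ]
```

View pics/top0.png

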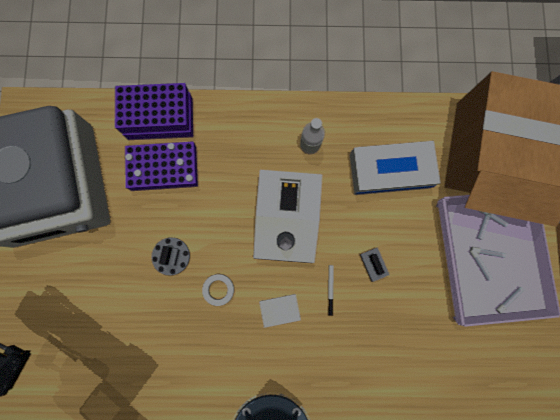

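View pics/side0.png

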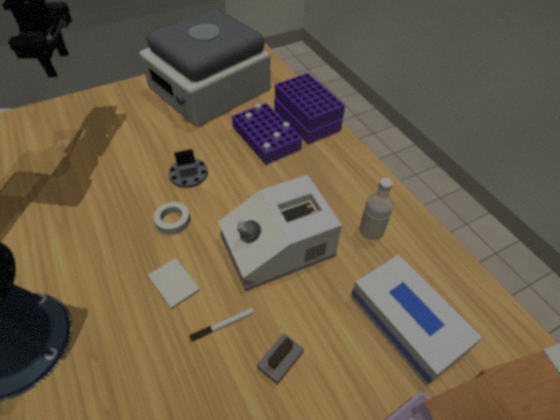

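The top view shows the rotator at about (288,216), low front toward the robot. The head is at (171,256), the battery at (374,264) and the spindle at (286,241), with the tape, marker and rack clear of them. I'll go over the head first and use the wrist camera.

```bash
python3 -m jog '[{"tx":-3.8,"ty":-2.2},{"tx":-3.8,"ty":-2.2},{"tx":-3.8,"ty":-2.2},{"tx":-3.8,"ty":-2.2},{"tx":-3.8,"ty":-2.2},{"tx":-3.8,"ty":-2.2},{"tx":-3.8,"ty":-2.2},{"tx":-3.8,"ty":-2.2}]'
python3 -m jog '[{},{},{}]'
python3 - <<'E'
from h import *
s=read_state(); c=capture("wrist"); save(c,"w1"); print({k:(np.round(v,4).tolist()) for k,v in c.items() if k!="img"}); print(s["position"],s["tcp_rot"],s["joint_positions"])
for t in ["tube_head","spindle_seat","bay_floor","rotator"]:
    l=landmark_of("wrist",t)
    for a in l[:2]: print(t,a["point"],round(a["p"],2),[np.round(onz(c,a["point"],z,s),4) for z in (0,0.1)])
E
```

```text
{'vertical_fov': 65.7065, 'cx': 283.1608, 'cy': 214.2898, 'tool_from_camera': [[-0.0012, 0.9519, 0.3064, 0.0859], [1.0, 0.0011, 0.0003, -0.0008], [-0.0001, 0.3064, -0.9519, -0.1435], [0.0, 0.0, 0.0, 1.0]]}
[0.26549928 0.56577768 0.24154787] [[-9.05247363e-01  4.24884937e-01 -3.48453154e-05]
 [ 4.24884937e-01  9.05247364e-01  1.74461495e-05]
 [ 3.89562360e-05  9.87831242e-07 -9.99999999e-01]] [ 5.46295778e+01  3.02232118e+01  8.20883601e+01  2.38518005e-03
  6.76887687e+01 -1.02279472e+01]
tube_head [361.3, 180.6] 0.74 [array([0.4585, 0.2862, 0.    ]), array([0.3881, 0.3681, 0.1   ])]$[0]: bad value
$[0]: bad value
```

View pics/w1.png

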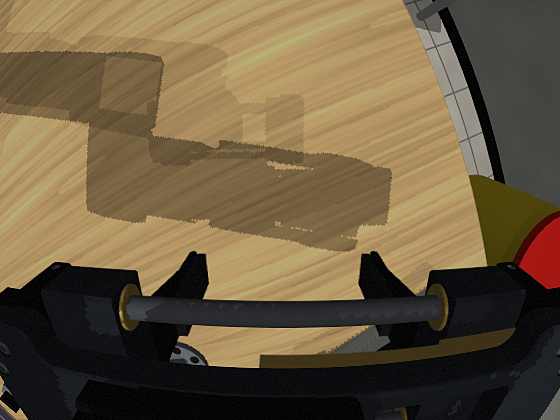

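The move was refused, so rows probably need every field. The wrist picture shows only table, with the fingers around row 270.

```bash
python3 -m jog '[{"tx":-3.8,"ty":-2.2,"tz":0,"roll":0,"jaw":1},{"tx":-3.8,"ty":-2.2,"tz":0,"roll":0,"jaw":1},{"tx":-3.8,"ty":-2.2,"tz":0,"roll":0,"jaw":1},{"tx":-3.8,"ty":-2.2,"tz":0,"roll":0,"jaw":1},{"tx":-3.8,"ty":-2.2,"tz":0,"roll":0,"jaw":1},{"tx":-3.8,"ty":-2.2,"tz":0,"roll":0,"jaw":1},{"tx":-3.8,"ty":-2.2,"tz":0,"roll":0,"jaw":1},{"tx":0,"ty":0,"tz":0,"roll":0,"jaw":1}]'
python3 - <<'E'
from h import *
s=read_state(); c=capture("wrist"); save(c,"w2"); print(s["position"],s["tcp_rot"][:,1],s["joint_positions"])
for t in ["tube_head","spindle_seat","bay_floor","rotator"]:
    l=landmark_of("wrist",t)
    for a in l[:2]: print(t,a["point"],round(a["p"],2),[np.round(onz(c,a["point"],z,s),4) for z in (0,0.1)])
E
```

```text
time_s: 2.15
position: [0.4444, 0.3096, 0.2418]
tcp_rot: [[-0.903, 0.43, 0.002], [0.43, 0.903, -0.001], [-0.003, 0.0, -1.0]]
force: [-0.4, 0.4, 0.7]
opening: 0.998
grasp_force: 0.0
[0.44438485 0.30958689 0.24179988] [4.30301270e-01 9.02685336e-01 1.82945578e-05] [ 23.09707426  23.75999561  94.13514204  -0.12615187  62.00526156
 -41.35712564]
```

View pics/w2.png

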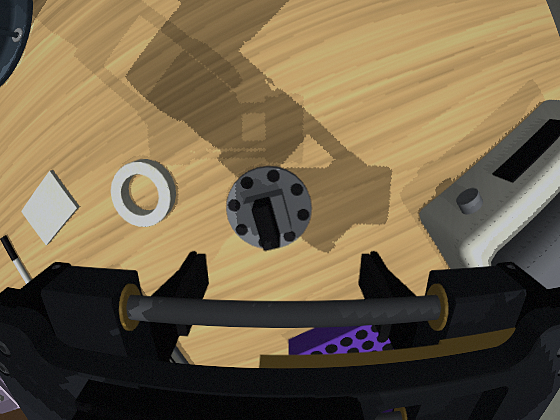

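The head lies with its disc centred at about (268,208), and the bar runs from (258,195) to (272,248) without blocking anything. I'll fit its pose with box silhouettes.

```bash
cat >> h.py <<'E'
from scipy.optimize import minimize
def proj(cap,P,st=None):
    T=np.array(cap["cam_to_world"]) if "cam_to_world" in cap else None
    if T is None:
        W=np.eye(4);W[:3,:3]=st["tcp_rot"];W[:3,3]=st["position"];T=W@np.array(cap["tool_from_camera"])
    q=(np.asarray(P)-T[:3,3])@T[:3,:3]; f=cap["img"].shape[0]/2/np.tan(np.radians(cap["vertical_fov"]/2))
    x,y,z=q[:,0],-q[:,1],-q[:,2]
    if "cam_to_world" in cap: u,v=x/z,y/z
    else:
        r=np.hypot(x,y); th=np.arctan2(r,z); u,v=x/r*th,y/r*th
    return np.c_[u*f+cap["cx"],v*f+cap["cy"]]
def box(lx,ly,z0,z1):
    return np.array([[a*lx/2,b*ly/2,z] for a in(-1,1) for b in(-1,1) for z in(z0,z1)])
def place(P,p):
    c,s=np.cos(p[2]),np.sin(p[2]); return P@np.array([[c,-s,0],[s,c,0],[0,0,1]]).T+[p[0],p[1],0]
def hullmask(cap,P,st,S=4):
    h=cv2.convexHull(proj(cap,P,st).astype(np.float32)); m=np.zeros((420*S,560*S),np.uint8)
    cv2.fillPoly(m,[np.round(h*S).astype(int)],1); return cv2.resize(m.astype(np.float32),(560,420),interpolation=cv2.INTER_AREA)
def fit(views,P,p0):   # views: (cap,mask,st)
    def cost(p):
        return sum(np.abs(hullmask(c,place(P,p),s)-m).sum()/m.sum() for c,m,s in views)
    best=None
    for yaw in np.atleast_1d(p0[2]):
        x0=np.array([p0[0],p0[1],yaw]); r=minimize(cost,x0,method="Nelder-Mead",options=dict(initial_simplex=x0+np.array([[0,0,0],[.01,0,0],[0,.01,0],[0,0,.25]]),xatol=1e-4,fatol=1e-4))
        if best is None or r.fun<best.fun: best=r
    return best
def dark(cap,seed,th=45,win=40):
    m=(cap["img"].max(2)<th).astype(np.uint8); k=np.zeros_like(m); r,c=seed; k[r-win:r+win,c-win:c+win]=1
    n,L,S,_=cv2.connectedComponentsWithStats(m*k,connectivity=4)
    sub=L[r-6:r+7,c-6:c+7]; i=np.bincount(sub[sub>0]).argmax(); return (L==i).astype(np.float32)
E
python3 - <<'E'
from h import *
s=read_state(); w=capture("wrist"); t=capture("top"); sd=capture("side")
bar=box(.048,.018,.042,.078)
mw=dark(w,(222,265)); print(mw.sum(),np.argwhere(mw).min(0),np.argwhere(mw).max(0))
r=fit([(w,mw,s)],bar,(.462,.275,np.arange(0,3.1,.5))); print("wrist bar",r.x,r.fun)
for n,c in (("top",t),("side",sd)):
    m=trace(n,"tube_head"); print(n,[(a["p"],a["bbox"]) for a in m[:2]])
an=np.linspace(0,6.283,60); disc=np.array([[.052*np.cos(a),.052*np.sin(a),z] for a in an for z in(0,.012)])
tw=trace("wrist","tube_head"); print([(a["p"],a["bbox"]) for a in tw[:2]])
# battery from top/side
full=np.r_[box(.080,.050,0.007,.024),box(.072,.042,0,.024)]
rib=box(.056,.016,.024,.054)
V=[]
for n,c in (("top",t),("side",sd)):
    m=trace(n,"battery"); print(n,[(a["p"],a["bbox"]) for a in m[:2]]); V.append((c,m[0]["pixels"].astype(np.float32),None))
r=fit(V,np.r_[full,rib],(.448,-.28,np.arange(0,3.1,.5))); print("batt",r.x,r.fun)
E
```

```text
1031.0 [201 249] [255 276]
wrist bar [0.4615574  0.28051655 2.91533753] 0.08195926249027252
top [(0.73, [150.3, 238.6, 39.1, 37.6])]
side [(0.7, [167.5, 149.6, 41.1, 34.4])]
[(0.81, [220.2, 166.3, 89.4, 90.9])]
top [(0.58, [361.4, 246.9, 28.5, 35.6])]
side [(0.73, [255.9, 335.0, 49.0, 46.1])]
batt [ 0.44512656 -0.27728934  3.54333791] 0.1368863582611084
```

```bash
python3 -m jog '[{"tx":-2.8,"ty":-1.9,"tz":0,"roll":0,"jaw":1},{"tx":0,"ty":0,"tz":2,"roll":-0.11,"jaw":1},{"tx":0,"ty":0,"tz":2,"roll":-0.11,"jaw":1},{"tx":0,"ty":0,"tz":0,"roll":0,"jaw":1},{"tx":0,"ty":0,"tz":0,"roll":0,"jaw":1}]'
python3 - <<'E'
from h import *
s=read_state(); w=capture("wrist"); save(w,"w3")
R=s["tcp_rot"];print(s["position"],R[:,1])
an=np.linspace(0,6.283,60); disc=np.array([[.052*np.cos(a),.052*np.sin(a),z] for a in an for z in(0,.012)])
bar=box(.048,.018,.042,.078)
sd=proj(w,[[.4616,.2805,.065]],s)[0]; mw=dark(w,(int(sd[1]),int(sd[0]))); print(sd,mw.sum())
r=fit([(w,mw,s)],bar,(.462,.28,2.9)); print("bar",r.x,r.fun, "local",R.T@(np.r_[r.x[:2],0]-s["position"]),"yaw tool y wants",np.degrees(r.x[2])-90, "has",np.degrees(np.arctan2(R[1,1],R[0,1])))
tw=trace("wrist","tube_head"); print([(a["p"],a["bbox"]) for a in tw[:2]])
if tw:
    m=tw[0]["pixels"]; im=w["img"].copy(); im[m]=im[m]//2+[120,0,0]; im[mw>0]=[0,255,0]
    cv2.imwrite("pics/w3o.png",im[:,:,::-1])
    r=fit([(w,m.astype(np.float32),s)],np.r_[disc,bar,box(.044,.044,0,.042)],r.x); print(r.x,r.fun)
E
```

```text
time_s: 3.3
position: [0.4581, 0.2843, 0.2015]
tcp_rot: [[-0.976, 0.219, -0.001], [0.219, 0.976, -0.0], [0.001, -0.0, -1.0]]
force: [0.4, -0.5, 0.1]
opening: 1.0
grasp_force: 0.0
[0.45806457 0.28432574 0.2015353 ] [ 2.19216646e-01  9.75676144e-01 -3.52741398e-04]
[280.69002128 214.60185477] 1483.0
bar [0.46261519 0.2802302  2.93338139] 0.2408125400543213 local [-0.00546771 -0.00292726  0.20153287] yaw tool y wants 78.0703734375704 has 77.33697218124986
[(0.67, [233.1, 146.4, 97.1, 97.7]), (0.26, [0.0, 237.5, 113.0, 52.5])]
[0.46267753 0.28028268 3.01534585] 0.01846768520772457
```

View pics/w3o.png

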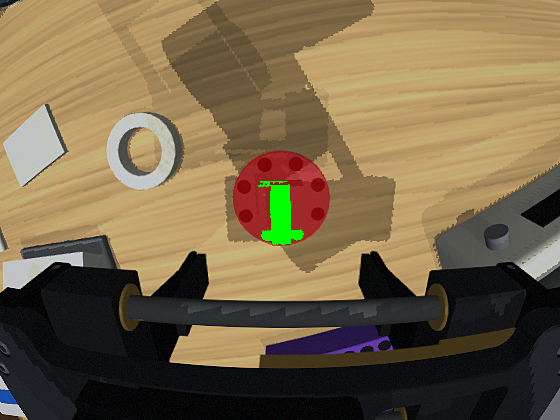

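The disc mask (in red) is centred on (281,198). The bar (in green) lines up with the tool axis, and the disc fit is good to 2%. Next I grasp and lift.

```bash
python3 -m jog '[{"tx":-0.55,"ty":-0.3,"tz":0,"roll":-0.01,"jaw":1},{"tx":0,"ty":0,"tz":3.4,"roll":0,"jaw":1},{"tx":0,"ty":0,"tz":3.4,"roll":0,"jaw":1},{"tx":0,"ty":0,"tz":3.4,"roll":0,"jaw":1},{"tx":0,"ty":0,"tz":3.1,"roll":0,"jaw":1},{"tx":0,"ty":0,"tz":0,"roll":0,"jaw":1},{"tx":0,"ty":0,"tz":0,"roll":0,"jaw":1}]'
python3 -m jog '[{"tx":0,"ty":0,"tz":0,"roll":0,"jaw":0},{"tx":0,"ty":0,"tz":0,"roll":0,"jaw":0},{"tx":0,"ty":0,"tz":0,"roll":0,"jaw":0},{"tx":0,"ty":0,"tz":0,"roll":0,"jaw":0},{"tx":0,"ty":0,"tz":0,"roll":0,"jaw":0},{"tx":0,"ty":0,"tz":0,"roll":0,"jaw":0},{"tx":0,"ty":0,"tz":0,"roll":0,"jaw":0},{"tx":0,"ty":0,"tz":0,"roll":0,"jaw":0}]'
```

```text
time_s: 4.1
position: [0.4634, 0.2802, 0.069]
tcp_rot: [[-0.978, 0.207, 0.0], [0.207, 0.978, -0.0], [-0.0, 0.0, -1.0]]
force: [0.7, -0.9, 0.9]
opening: 0.997
grasp_force: 0.0
time_s: 4.9
position: [0.4628, 0.2801, 0.0685]
tcp_rot: [[-0.978, 0.207, -0.0], [0.207, 0.978, -0.0], [0.0, -0.0, -1.0]]
force: [0.3, 0.2, 0.2]
opening: 0.353
grasp_force: 0.0
```

```bash
python3 -m jog '[{"tx":0,"ty":0,"tz":0,"roll":0,"jaw":0},{"tx":0,"ty":0,"tz":0,"roll":0,"jaw":0},{"tx":0,"ty":0,"tz":0,"roll":0,"jaw":0},{"tx":0,"ty":0,"tz":-2,"roll":0,"jaw":0},{"tx":0,"ty":0,"tz":-4.5,"roll":0,"jaw":0},{"tx":0,"ty":0,"tz":-4.5,"roll":0,"jaw":0},{"tx":0,"ty":0,"tz":-4.5,"roll":0,"jaw":0},{"tx":0,"ty":0,"tz":-4.5,"roll":0,"jaw":0}]'
python3 -m jog '[{"tx":0,"ty":0,"tz":0,"roll":-0.1,"jaw":0},{"tx":0,"ty":0,"tz":0,"roll":-0.1,"jaw":0},{"tx":1,"ty":-4.2,"tz":0,"roll":0,"jaw":0},{"tx":1,"ty":-4.2,"tz":0,"roll":0,"jaw":0},{"tx":1,"ty":-4.2,"tz":0,"roll":0,"jaw":0},{"tx":1,"ty":-4.2,"tz":0,"roll":0,"jaw":0},{"tx":0,"ty":0,"tz":0,"roll":0,"jaw":0},{"tx":0,"ty":0,"tz":0,"roll":0,"jaw":0}]'
python3 - <<'E'
from h import *
s=read_state(); w=capture("wrist"); save(w,"w4"); print(s["joint_positions"])
for t in ["spindle_seat","bay_floor","rotator"]:
    for a in landmark_of("wrist",t)[:2]: print(t,a["point"],round(a["p"],2),[np.round(onz(w,a["point"],z,s),4) for z in (0,0.091,0.1)])
E
```

```text
time_s: 5.7
position: [0.4618, 0.2797, 0.2695]
tcp_rot: [[-0.978, 0.207, -0.002], [0.207, 0.978, -0.001], [0.002, -0.001, -1.0]]
force: [1.5, -0.6, -3.9]
opening: 0.208
grasp_force: 30.0
time_s: 6.5
position: [0.4208, 0.1118, 0.2682]
tcp_rot: [[-1.0, 0.012, -0.001], [0.012, 1.0, 0.0], [0.001, 0.0, -1.0]]
force: [0.3, 0.9, -2.4]
opening: 0.206
grasp_force: 30.0
[ 8.83478927e-02  1.33659204e+01  1.06009582e+02  3.14657707e-02
  6.06866490e+01 -8.92538959e+01]
spindle_seat [268.9, 161.7] 0.96 [array([ 0.5502, -0.0717,  0.    ]), array([ 0.5026, -0.031 ,  0.091 ]), array([ 0.4979, -0.027 ,  0.1   ])]
rotator [278.3, 181.5] 0.75 [array([ 0.5652, -0.0421, -0.    ]), array([ 0.5143, -0.0079,  0.091 ]), array([ 0.5093, -0.0046,  0.1   ])]
```

View pics/w4.png

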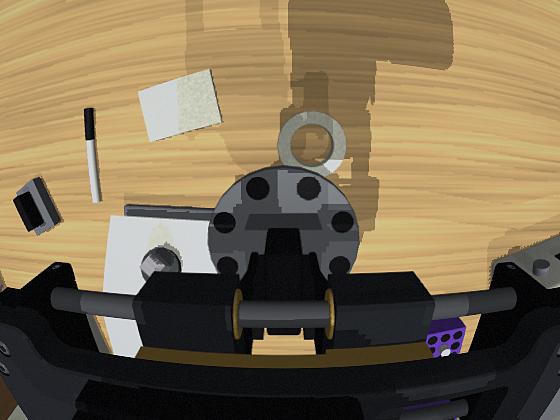

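The spindle shows at (160,262), partly hidden by the gripper. I'll shift forward for a clear view and fit the rotator.

```bash
python3 -m jog '[{"tx":-3.5,"ty":0,"tz":0,"roll":0,"jaw":0},{"tx":-3.5,"ty":0,"tz":0,"roll":0,"jaw":0},{"tx":-3,"ty":0,"tz":0,"roll":0,"jaw":0},{"tx":0,"ty":0,"tz":0,"roll":0,"jaw":0},{"tx":0,"ty":0,"tz":0,"roll":0,"jaw":0},{"tx":0,"ty":0,"tz":0,"roll":0,"jaw":0}]'
cat > v.py <<'E'
from h import *
s=read_state(); w=capture("wrist"); t=capture("top"); d=capture("side")
print(s["position"])
wed=np.array([[x,y*sy,z] for x,y,z in [(-.112,.083,0),(-.112,.0815,.055),(-.008,.080,.115),(.112,.080,.115),(.112,.083,0)] for sy in(-1,1)])
V=[]
for n,c in (("wrist",w),("top",t),("side",d)):
    m=trace(n,"rotator"); print(n,[(a["p"],np.round(a["bbox"]).tolist()) for a in m[:2]])
    if m:
        v=(c,m[0]["pixels"].astype(np.float32),s)
        r=fit([v],wed,(.561,-.035,0.)); print("  rot",r.x,r.fun)
        if n!="wrist": V.append(v)
r=fit(V,wed,(.561,-.035,0.)); print("rot",r.x,r.fun)
for q in ["spindle_seat","bay_floor"]:
    R=[]
    for n,c in (("wrist",w),("top",t),("side",d)):
        for a in landmark_of(n,q)[:1]:
            if a["p"]>.4: R.append(ray(c,a["point"],s)); print(q,n,np.round(a["point"]),a["p"],onz(c,a["point"],.102 if q[0]=='s' else .091,s))
    if len(R)>1: print(tri(R))
save(w,"w5"); save(t,"t5")
p=proj(w,[[.485,-.033,.12]],s)[0].astype(int); print(p)
a=cv2.resize(w["img"][max(p[1]-60,0):p[1]+60,max(p[0]-60,0):p[0]+80],None,fx=4,fy=4,interpolation=cv2.INTER_CUBIC); cv2.imwrite("pics/w5c.png",a[:,:,::-1]); print(a.shape)
E
python3 v.py
```

```text
time_s: 7.3
position: [0.5199, 0.1125, 0.2679]
tcp_rot: [[-1.0, 0.007, -0.003], [0.007, 1.0, 0.0], [0.003, 0.0, -1.0]]
force: [-0.9, 0.7, -2.7]
opening: 0.205
grasp_force: 30.0
[0.51993655 0.11248151 0.26789557]
wrist [(0.67, [83.0, 136.0, 153.0, 195.0])]
  rot [ 0.56435631 -0.03907426 -0.08193301] 0.44016093015670776
top [(0.81, [256.0, 173.0, 66.0, 91.0])]
  rot [ 0.56607394 -0.03628748 -0.06546819] 0.0797070562839508
side [(0.69, [219.0, 176.0, 123.0, 117.0])]
  rot [ 0.56460809 -0.03522459 -0.06437184] 0.016130991280078888
rot [ 0.56553114 -0.03558677 -0.06775993] 0.09889564663171768
spindle_seat wrist [184. 145.] 0.68 [ 0.49848369 -0.03051179  0.102     ]
spindle_seat top [243. 284.] 0.67 [ 0.4958529  -0.02806925  0.102     ]
spindle_seat side [232. 248.] 0.95 [ 0.49316916 -0.03820178  0.102     ]
[ 0.4971485  -0.03127805  0.09490152]
bay_floor wrist [282. 156.] 0.76 [ 0.62021745 -0.04105423  0.091     ]
bay_floor top [197. 290.] 0.94 [ 0.61743073 -0.04218685  0.091     ]
bay_floor side [214. 298.] 0.85 [ 0.61509234 -0.03687506  0.091     ]
[ 0.61585606 -0.04007877  0.09528778]
[134 174]
(480, 560, 3)
```

View pics/w5c.png

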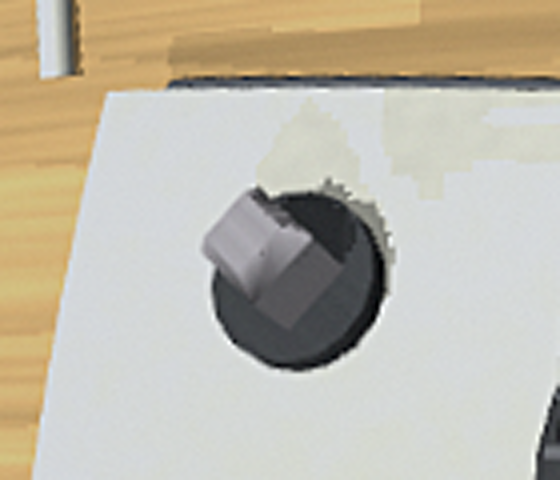

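The enlarged crop shows the spindle's top face as a diamond, with its corners near (262,190), (312,240), (255,298) and (205,250). So the flats are about 45° off the lean direction, and I'll check the angle numerically.

```bash
cat > sp.py <<'E'
from h import *
w=capture("wrist"); s=read_state()
S=np.array([.498,-.0312,.0952]); yaw=-.066
Rz=cv2.Rodrigues(np.array([0,0,yaw]))[0]; Rt=cv2.Rodrigues(np.array([0,-np.pi/6,0]))[0]
def corners(phi):
    A=Rz@Rt@cv2.Rodrigues(np.array([0,0,phi]))[0]
    P=[]
    for h,k in ((0,.011),(.034,.007)):
        P+=[S+A@np.array([a*k,b*k,h]) for a,b in((1,1),(-1,1),(-1,-1),(1,-1))]
    return proj(w,P,s)
if __name__=="__main__":
    obs=np.array([(262,190),(312,240),(255,298),(205,250),(292,330),(350,260)])/4+[74,114]
    for ph in np.radians(np.arange(0,90,7.5)):
        c=corners(ph); D=np.linalg.norm(obs[:,None]-c[None],axis=2)
        print(round(np.degrees(ph),1),np.round(D[:4,4:].min(1),1),np.round(D[4:,:4].min(1),1))
    print(corners(np.radians(45)),obs)
E
python3 sp.py
```

```text
0.0 [ 3.8 11.6 12.5  2.7] [10.6  8.9]
7.5 [ 2.9 10.5 13.6  3.4] [10.5 10.4]
15.0 [ 2.1  9.5 13.6  4.4] [8.8 9.2]
22.5 [ 1.5  8.8 12.6  5.5] [7.2 7.3]
30.0 [ 1.4  8.4 11.6  6.6] [5.5 5.4]
37.5 [ 2.   8.4 10.8  7.7] [3.9 3.5]
45.0 [ 2.9  8.7 10.2  7.4] [2.6 1.6]
52.5 [3.8 9.3 9.8 6.2] [2.2 0.3]
60.0 [ 4.9 10.1  9.8  4.9] [3.3 2.1]
67.5 [ 5.9 11.1 10.   3.8] [4.9 3.9]
75.0 [ 5.6 12.2 10.6  2.9] [6.8 5.6]
82.5 [ 4.7 12.8 11.4  2.5] [8.7 7.3]
[[161.21123962 180.55626356]
 [150.1213788  166.30308953]
 [134.86027166 179.77442403]
 [145.61088071 194.3421684 ]
 [144.5795936  169.50207575]
 [137.23959513 159.73780655]
 [126.57249567 169.19659456]
 [133.73422519 179.1258564 ]] [[139.5  161.5 ]
 [152.   174.  ]
 [137.75 188.5 ]
 [125.25 176.5 ]
 [147.   196.5 ]
 [161.5  179.  ]]
```

The base corners fit phi at about 50°, so the spindle has to be turned square before the head can go on. I'll park the head on the table, square to the rotator, and turn the spindle with the jaws.

```bash
python3 -m jog '[{"tx":0,"ty":2.6,"tz":0,"roll":0.073,"jaw":0},{"tx":0,"ty":2.6,"tz":3,"roll":0,"jaw":0},{"tx":0,"ty":0,"tz":4,"roll":0,"jaw":0},{"tx":0,"ty":0,"tz":4,"roll":0,"jaw":0},{"tx":0,"ty":0,"tz":4,"roll":0,"jaw":0},{"tx":0,"ty":0,"tz":3,"roll":0,"jaw":0},{"tx":0,"ty":0,"tz":1.3,"roll":0,"jaw":0},{"tx":0,"ty":0,"tz":0.4,"roll":0,"jaw":0}]'
python3 -m jog '[{"tx":0,"ty":0,"tz":0.2,"roll":0,"jaw":0},{"tx":0,"ty":0,"tz":0,"roll":0,"jaw":0}]'
```

```text
time_s: 8.75
position: [0.5233, 0.1634, 0.0703]
tcp_rot: [[-0.997, 0.082, -0.002], [0.082, 0.997, -0.0], [0.002, -0.0, -1.0]]
force: [-0.2, 0.1, -3.1]
opening: 0.204
grasp_force: 30.0
time_s: 8.95
position: [0.525, 0.1637, 0.0708]
tcp_rot: [[-0.997, 0.082, 0.003], [0.082, 0.997, 0.0], [-0.003, 0.001, -1.0]]
force: [0.2, 0.3, -2.6]
opening: 0.204
grasp_force: 30.0
```

```bash
python3 -m jog '[{"tx":0,"ty":0,"tz":0.25,"roll":0,"jaw":0},{"tx":0,"ty":0,"tz":0,"roll":0,"jaw":0}]'
python3 -m jog '[{"tx":0,"ty":0,"tz":0,"roll":0,"jaw":1},{"tx":0,"ty":0,"tz":0,"roll":0,"jaw":1},{"tx":0,"ty":0,"tz":0,"roll":0,"jaw":1},{"tx":0,"ty":0,"tz":0,"roll":0,"jaw":1},{"tx":0,"ty":0,"tz":-4,"roll":0,"jaw":0.6},{"tx":0,"ty":0,"tz":-4,"roll":0,"jaw":0.45},{"tx":0,"ty":0,"tz":-4,"roll":0,"jaw":0.45},{"tx":0,"ty":0,"tz":-3,"roll":0,"jaw":0.45}]'
```

```text
time_s: 9.15
position: [0.5253, 0.1637, 0.0686]
tcp_rot: [[-0.997, 0.082, 0.004], [0.082, 0.997, 0.0], [-0.004, 0.001, -1.0]]
force: [1.1, 0.5, 1.9]
opening: 0.204
grasp_force: 30.0
time_s: 9.95
position: [0.5241, 0.1636, 0.2194]
tcp_rot: [[-0.997, 0.082, 0.002], [0.082, 0.997, 0.0], [-0.002, 0.0, -1.0]]
force: [0.9, -0.2, -0.2]
opening: 0.467
grasp_force: 0.0
```

```bash
python3 -m jog '[{"tx":0.4,"ty":-3.9,"tz":0,"roll":0.13,"jaw":0.45},{"tx":0,"ty":0,"tz":0,"roll":-0.13,"jaw":0.45},{"tx":0.4,"ty":-3.9,"tz":0,"roll":0,"jaw":0.45},{"tx":0.4,"ty":-3.9,"tz":0,"roll":0,"jaw":0.45},{"tx":0.4,"ty":-3.9,"tz":0,"roll":0,"jaw":0.45},{"tx":0.3,"ty":-3.9,"tz":0,"roll":0,"jaw":0.45},{"tx":0,"ty":0,"tz":0,"roll":0.13,"jaw":0.45},{"tx":0,"ty":0,"tz":0,"roll":0.13,"jaw":0.45}]'
python3 -m jog '[{"tx":0,"ty":0,"tz":0,"roll":0.13,"jaw":0.45},{"tx":0,"ty":0,"tz":0,"roll":0.13,"jaw":0.45},{"tx":0,"ty":0,"tz":0,"roll":0.11,"jaw":0.45},{"tx":0,"ty":0,"tz":0,"roll":0,"jaw":0.45},{"tx":0,"ty":0,"tz":0,"roll":0,"jaw":0.45}]'
```

```text
time_s: 10.75
position: [0.4885, -0.0307, 0.2169]
tcp_rot: [[-0.939, 0.343, -0.0], [0.343, 0.939, 0.0], [0.0, -0.0, -1.0]]
force: [-0.5, 0.6, -0.1]
opening: 0.45
grasp_force: 0.0
time_s: 11.25
position: [0.4887, -0.0292, 0.217]
tcp_rot: [[-0.759, 0.651, -0.0], [0.651, 0.759, 0.0], [0.0, -0.0, -1.0]]
force: [0.4, -0.3, 0.5]
opening: 0.45
grasp_force: 0.0
```

```bash
python3 -m jog '[{"tx":0,"ty":0,"tz":2.5,"roll":0,"jaw":0.45},{"tx":0,"ty":0,"tz":2.5,"roll":0,"jaw":0.45},{"tx":0,"ty":0,"tz":2,"roll":0,"jaw":0.45},{"tx":0,"ty":0,"tz":1,"roll":0,"jaw":0.45},{"tx":0,"ty":0,"tz":0.8,"roll":0,"jaw":0.45},{"tx":0,"ty":0,"tz":0.5,"roll":0,"jaw":0.45},{"tx":0,"ty":0,"tz":0,"roll":0,"jaw":0.45}]'
python3 -m jog '[{"tx":0,"ty":0,"tz":0,"roll":0,"jaw":0},{"tx":0,"ty":0,"tz":0,"roll":0,"jaw":0},{"tx":0,"ty":0,"tz":0,"roll":0,"jaw":0},{"tx":0,"ty":0,"tz":0,"roll":0,"jaw":0},{"tx":0,"ty":0,"tz":0,"roll":0,"jaw":0},{"tx":0,"ty":0,"tz":0,"roll":0,"jaw":0}]'
```

```text
time_s: 11.95
position: [0.4889, -0.0293, 0.1239]
tcp_rot: [[-0.757, 0.653, -0.0], [0.653, 0.757, 0.0], [0.0, -0.0, -1.0]]
force: [0.5, -0.9, -0.6]
opening: 0.451
grasp_force: 0.0
time_s: 12.55
position: [0.4892, -0.0296, 0.1245]
tcp_rot: [[-0.757, 0.653, 0.001], [0.653, 0.757, -0.001], [-0.001, 0.0, -1.0]]
force: [-0.7, -1.9, 5.3]
opening: 0.278
grasp_force: 28.3
```

```bash
python3 -m jog '[{"tx":0,"ty":0,"tz":0,"roll":-0.13,"jaw":0},{"tx":0,"ty":0,"tz":0,"roll":-0.13,"jaw":0},{"tx":0,"ty":0,"tz":0,"roll":-0.13,"jaw":0},{"tx":0,"ty":0,"tz":0,"roll":-0.13,"jaw":0},{"tx":0,"ty":0,"tz":0,"roll":-0.13,"jaw":0},{"tx":0,"ty":0,"tz":0,"roll":0,"jaw":0},{"tx":0,"ty":0,"tz":0,"roll":0,"jaw":0}]'
```

```text
time_s: 13.25
position: [0.4885, -0.0309, 0.1248]
tcp_rot: [[-0.998, 0.06, -0.001], [0.06, 0.998, -0.003], [0.0, -0.003, -1.0]]
force: [-3.9, -6.6, 8.1]
opening: 0.25
grasp_force: 30.0
```

The jaws closed to 21.8 mm, which is the 22 mm flats, so the spindle is now square to the tool. Next I open, go back for the head and regrasp it.

```bash
python3 -m jog '[{"tx":0,"ty":0,"tz":0,"roll":0,"jaw":0.5},{"tx":0,"ty":0,"tz":0,"roll":0,"jaw":0.5},{"tx":0,"ty":0,"tz":0,"roll":0,"jaw":0.5},{"tx":0,"ty":0,"tz":-4,"roll":0,"jaw":0.5},{"tx":0,"ty":0,"tz":-4,"roll":0,"jaw":1},{"tx":0,"ty":0,"tz":-2.5,"roll":0,"jaw":1}]'
python3 -m jog '[{"tx":-0.5,"ty":4,"tz":0,"roll":0,"jaw":1},{"tx":-0.5,"ty":4,"tz":0,"roll":0,"jaw":1},{"tx":-0.5,"ty":4,"tz":0,"roll":0,"jaw":1},{"tx":-0.5,"ty":4,"tz":0,"roll":0,"jaw":1},{"tx":-0.5,"ty":3.6,"tz":0,"roll":0,"jaw":1},{"tx":0,"ty":0,"tz":0,"roll":0,"jaw":1},{"tx":0,"ty":0,"tz":0,"roll":0,"jaw":1}]'
python3 - <<'E'
from h import *
s=read_state(); w=capture("wrist"); save(w,"w6"); R=s["tcp_rot"]
an=np.linspace(0,6.283,60); disc=np.array([[.052*np.cos(a),.052*np.sin(a),z] for a in an for z in(0,.012)])
for a in trace("wrist","tube_head")[:1]:
    r=fit([(w,a["pixels"].astype(np.float32),s)],np.r_[disc,box(.048,.018,.042,.078),box(.044,.044,0,.042)],(.525,.1637,3.08)); print(a["p"],r.x,r.fun,R.T@(np.r_[r.x[:2],0]-s["position"]))
import sp
p=proj(w,[[.49,-.033,.11]],s)[0].astype(int);print(p)
im=cv2.resize(w["img"][p[1]-50:p[1]+50,max(p[0]-70,0):p[0]+70],None,fx=5,fy=5,interpolation=cv2.INTER_CUBIC); cv2.imwrite("pics/w6c.png",im[:,:,::-1]); print(im.shape)
E
```

```text
time_s: 13.85
position: [0.4897, -0.029, 0.2311]
tcp_rot: [[-0.998, 0.061, 0.002], [0.061, 0.998, -0.0], [-0.002, -0.0, -1.0]]
force: [0.8, -0.4, -0.2]
opening: 0.602
grasp_force: 0.0
time_s: 14.55
position: [0.5253, 0.1658, 0.2285]
tcp_rot: [[-0.998, 0.059, -0.001], [0.059, 0.998, -0.0], [0.001, -0.0, -1.0]]
force: [0.9, -0.4, -0.4]
opening: 0.997
grasp_force: 0.0
0.59 [0.52519472 0.16330841 3.22184282] 0.019522007554769516 [-0.00030495 -0.00236057  0.22847866]
[ 75 193]
(500, 700, 3)
```

View pics/w6c.png

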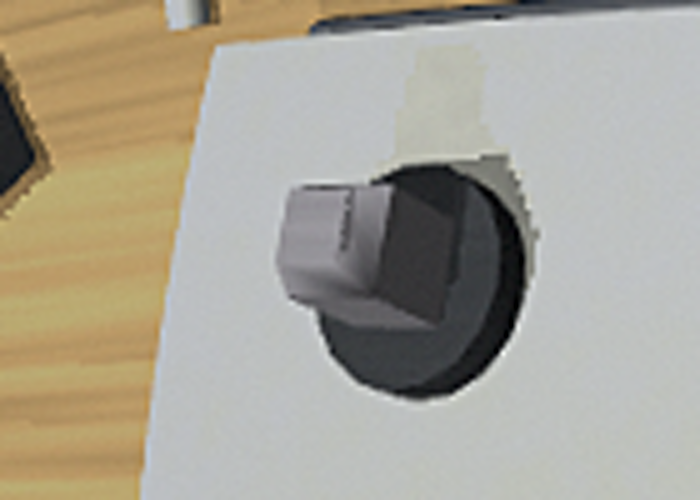

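The crop shows the spindle with its flats square to the housing. Regrasping the head.

```bash
python3 -m jog '[{"tx":0,"ty":-0.24,"tz":3,"roll":0,"jaw":1},{"tx":0,"ty":0,"tz":4,"roll":0,"jaw":1},{"tx":0,"ty":0,"tz":4,"roll":0,"jaw":1},{"tx":0,"ty":0,"tz":4,"roll":0,"jaw":1},{"tx":0,"ty":0,"tz":1,"roll":0,"jaw":1},{"tx":0,"ty":0,"tz":0,"roll":0,"jaw":1},{"tx":0,"ty":0,"tz":0,"roll":0,"jaw":0},{"tx":0,"ty":0,"tz":0,"roll":0,"jaw":0}]'
python3 -m jog '[{"tx":0,"ty":0,"tz":0,"roll":0,"jaw":0},{"tx":0,"ty":0,"tz":0,"roll":0,"jaw":0},{"tx":0,"ty":0,"tz":0,"roll":0,"jaw":0},{"tx":0,"ty":0,"tz":0,"roll":0,"jaw":0},{"tx":0,"ty":0,"tz":0,"roll":0,"jaw":0},{"tx":0,"ty":0,"tz":0,"roll":0,"jaw":0},{"tx":0,"ty":0,"tz":0,"roll":0,"jaw":0},{"tx":0,"ty":0,"tz":0,"roll":0,"jaw":0}]'
python3 -m jog '[{"tx":0,"ty":0,"tz":0,"roll":0,"jaw":0}]'
```

```text
time_s: 15.5
position: [0.5274, 0.1624, 0.0711]
tcp_rot: [[-0.998, 0.062, 0.004], [0.062, 0.998, 0.0], [-0.004, 0.001, -1.0]]
force: [0.1, -0.3, 0.5]
opening: 0.895
grasp_force: 0.0
time_s: 16.3
position: [0.5257, 0.1626, 0.069]
tcp_rot: [[-0.998, 0.062, -0.0], [0.062, 0.998, 0.0], [0.0, 0.0, -1.0]]
force: [0.5, 1.0, 0.2]
opening: 0.207
grasp_force: 30.0
time_s: 16.4
position: [0.5257, 0.1626, 0.069]
tcp_rot: [[-0.998, 0.062, -0.0], [0.062, 0.998, 0.0], [0.0, 0.0, -1.0]]
force: [0.2, 0.6, -1.2]
opening: 0.203
grasp_force: 30.0
```

```bash
python3 -m jog '[{"tx":0,"ty":0,"tz":-1.6,"roll":0,"jaw":0},{"tx":0,"ty":0,"tz":-4,"roll":0,"jaw":0},{"tx":0,"ty":0,"tz":-4,"roll":0,"jaw":0},{"tx":0,"ty":0,"tz":-4,"roll":0,"jaw":0},{"tx":0,"ty":0,"tz":-3,"roll":0,"jaw":0},{"tx":0.4,"ty":-2.8,"tz":0,"roll":0,"jaw":0},{"tx":0.4,"ty":-2.8,"tz":0,"roll":0,"jaw":0}]'
python3 -m jog '[{"tx":0.4,"ty":-2.8,"tz":0,"roll":0,"jaw":0},{"tx":0.4,"ty":-2.8,"tz":0,"roll":0,"jaw":0},{"tx":0.4,"ty":-2.8,"tz":0,"roll":0,"jaw":0},{"tx":0.4,"ty":-2.8,"tz":0,"roll":0,"jaw":0},{"tx":0.4,"ty":-2.7,"tz":0,"roll":0,"jaw":0},{"tx":0,"ty":0,"tz":0,"roll":0,"jaw":0},{"tx":0,"ty":0,"tz":0,"roll":0,"jaw":0}]'
```

```text
time_s: 17.1
position: [0.5142, 0.1068, 0.2359]
tcp_rot: [[-0.998, 0.059, 0.002], [0.059, 0.998, -0.001], [-0.002, -0.0, -1.0]]
force: [-0.6, -0.5, -4.1]
opening: 0.203
grasp_force: 30.0
time_s: 17.8
position: [0.4852, -0.0307, 0.2346]
tcp_rot: [[-0.998, 0.064, -0.001], [0.064, 0.998, 0.001], [0.001, 0.001, -1.0]]
force: [0.2, -0.4, -2.7]
opening: 0.204
grasp_force: 30.0
```

```bash
python3 -m jog '[{"tx":0,"ty":0,"tz":2,"roll":0,"jaw":0},{"tx":0,"ty":0,"tz":1.2,"roll":0,"jaw":0},{"tx":0,"ty":0,"tz":0.6,"roll":0,"jaw":0},{"tx":0,"ty":0,"tz":0.5,"roll":0,"jaw":0},{"tx":0,"ty":0,"tz":0,"roll":0,"jaw":0},{"tx":0,"ty":0,"tz":0,"roll":0,"jaw":0}]'
```

```text
time_s: 18.4
position: [0.4862, -0.0303, 0.1923]
tcp_rot: [[-0.998, 0.061, 0.001], [0.061, 0.998, -0.0], [-0.001, -0.0, -1.0]]
force: [0.3, 0.9, -2.6]
opening: 0.202
grasp_force: 30.0
```

```bash
python3 -m jog '[{"tx":0.5,"ty":0,"tz":0.2,"roll":0,"jaw":0},{"tx":0.5,"ty":0,"tz":0.1,"roll":0,"jaw":0},{"tx":0.4,"ty":0,"tz":0.1,"roll":0,"jaw":0},{"tx":0.4,"ty":0,"tz":0.1,"roll":0,"jaw":0},{"tx":0,"ty":0,"tz":0,"roll":0,"jaw":0}]'
```

```text
time_s: 18.9
position: [0.471, -0.0302, 0.1886]
tcp_rot: [[-0.998, 0.063, 0.009], [0.063, 0.998, -0.002], [-0.009, -0.002, -1.0]]
force: [5.3, 0.0, 1.1]
opening: 0.205
grasp_force: 30.0
```

```bash
python3 -m jog '[{"tx":0.5,"ty":0,"tz":0.25,"roll":0,"jaw":0},{"tx":0.5,"ty":0,"tz":0.3,"roll":0,"jaw":0},{"tx":0.4,"ty":0,"tz":0.25,"roll":0,"jaw":0},{"tx":0.4,"ty":0,"tz":0.25,"roll":0,"jaw":0},{"tx":0,"ty":0,"tz":0,"roll":0,"jaw":0}]'
python3 - <<'E'
from h import *
c=capture("side"); im=cv2.resize(c["img"][130:330,160:400],None,fx=3,fy=3); cv2.imwrite("pics/s7.png",im[:,:,::-1])
E
```

```text
time_s: 19.4
position: [0.4503, -0.0287, 0.1765]
tcp_rot: [[-0.998, 0.062, 0.002], [0.062, 0.998, -0.001], [-0.002, -0.001, -1.0]]
force: [6.4, -1.4, 0.6]
opening: 0.206
grasp_force: 30.0
```

View pics/s7.png

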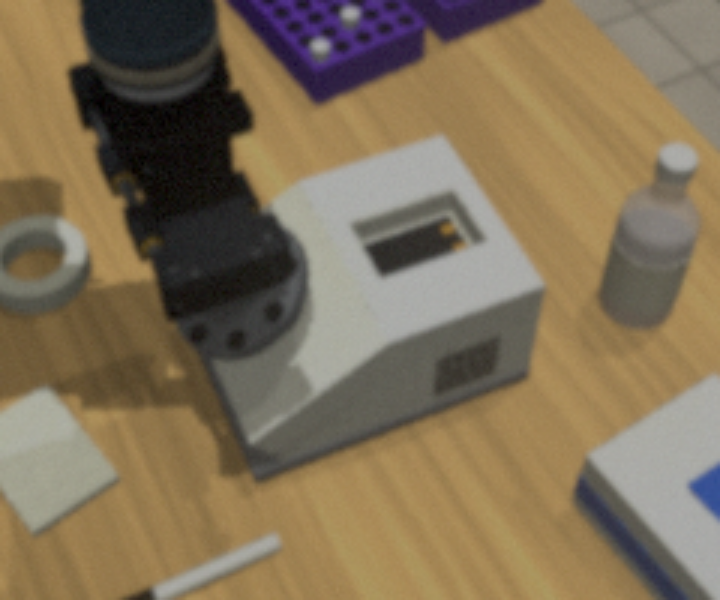

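The head has tilted onto the spindle, its disc now parallel to the panel at about (250,300) in the crop. I'll slide it down along the axis.

```bash
python3 -m jog '[{"tx":-0.3,"ty":0,"tz":0.5,"roll":0,"jaw":0},{"tx":-0.3,"ty":0,"tz":0.5,"roll":0,"jaw":0},{"tx":-0.3,"ty":0,"tz":0.5,"roll":0,"jaw":0},{"tx":0,"ty":0,"tz":0,"roll":0,"jaw":0}]'
python3 -m jog '[{"tx":-0.2,"ty":0,"tz":0.4,"roll":0,"jaw":0},{"tx":-0.2,"ty":0,"tz":0.35,"roll":0,"jaw":0},{"tx":0,"ty":0,"tz":0.1,"roll":0,"jaw":0},{"tx":0,"ty":0,"tz":0,"roll":0,"jaw":0}]'
```

```text
time_s: 19.85
position: [0.459, -0.0287, 0.1606]
tcp_rot: [[-0.998, 0.062, -0.001], [0.062, 0.998, 0.001], [0.001, 0.0, -1.0]]
force: [5.3, 0.3, -3.5]
opening: 0.203
grasp_force: 30.0
time_s: 20.25
position: [0.4631, -0.029, 0.1536]
tcp_rot: [[-0.998, 0.062, 0.0], [0.062, 0.998, -0.0], [-0.0, -0.0, -1.0]]
force: [2.8, 0.4, 8.2]
opening: 0.202
grasp_force: 30.0
```

```bash
python3 -m jog '[{"tx":-0.1,"ty":0,"tz":0.2,"roll":0,"jaw":0},{"tx":0,"ty":0,"tz":0.1,"roll":0,"jaw":0},{"tx":0,"ty":0,"tz":0,"roll":0,"jaw":0}]'
python3 -m jog '[{"tx":0,"ty":0,"tz":0,"roll":0,"jaw":1},{"tx":0,"ty":0,"tz":0,"roll":0,"jaw":1},{"tx":0,"ty":0,"tz":0,"roll":0,"jaw":1},{"tx":0,"ty":0,"tz":0,"roll":0,"jaw":1}]'
```

```text
time_s: 20.55
position: [0.4628, -0.029, 0.153]
tcp_rot: [[-0.998, 0.061, -0.001], [0.061, 0.998, -0.0], [0.001, -0.001, -1.0]]
force: [-4.7, 0.8, 32.1]
opening: 0.202
grasp_force: 30.0
time_s: 20.95
position: [0.4626, -0.0288, 0.1492]
tcp_rot: [[-0.998, 0.062, -0.003], [0.062, 0.998, 0.001], [0.003, 0.001, -1.0]]
force: [-0.0, 0.6, 0.9]
opening: 0.485
grasp_force: 0.0
```

It is firmly seated: 32 N with no further travel. I'll retreat upward and look at the battery.

```bash
python3 -m jog '[{"tx":0,"ty":0,"tz":0,"roll":0,"jaw":1},{"tx":0,"ty":0,"tz":-1.5,"roll":0,"jaw":1},{"tx":0,"ty":0,"tz":-4,"roll":0,"jaw":1},{"tx":0,"ty":0,"tz":-4,"roll":0,"jaw":1},{"tx":0,"ty":-2.5,"tz":0,"roll":0,"jaw":1},{"tx":0,"ty":-4.5,"tz":0,"roll":0,"jaw":1},{"tx":0,"ty":-4.5,"tz":0,"roll":0,"jaw":1},{"tx":0,"ty":-4.5,"tz":0,"roll":0,"jaw":1}]'
python3 -m jog '[{"tx":0,"ty":-4.5,"tz":0,"roll":0,"jaw":1},{"tx":0,"ty":-4.4,"tz":0,"roll":0,"jaw":1},{"tx":0,"ty":0,"tz":0.5,"roll":-0.12,"jaw":1},{"tx":0,"ty":0,"tz":0.5,"roll":-0.12,"jaw":1},{"tx":0,"ty":0,"tz":0.5,"roll":-0.12,"jaw":1},{"tx":0,"ty":0,"tz":0.5,"roll":-0.1,"jaw":1},{"tx":0,"ty":0,"tz":0,"roll":0,"jaw":1},{"tx":0,"ty":0,"tz":0,"roll":0,"jaw":1}]'
python3 - <<'E'
from h import *
s=read_state(); w=capture("wrist"); save(w,"w8"); R=s["tcp_rot"]; print(s["joint_positions"])
full=np.r_[box(.080,.050,0.007,.024),box(.072,.042,0,.024)]; rib=box(.056,.016,.024,.054)
for a in trace("wrist","battery")[:1]:
    r=fit([(w,a["pixels"].astype(np.float32),s)],np.r_[full,rib],(.445,-.277,np.array([.2,.4,.6]))); print(a["p"],a["bbox"],r.x,r.fun)
sd=proj(w,[[.445,-.277,.045]],s)[0]; m=dark(w,(int(sd[1]),int(sd[0]))); print(sd,m.sum())
r2=fit([(w,m,s)],rib,(.445,-.277,.4)); print("rib",r2.x,r2.fun)
print(R.T@(np.r_[r.x[:2],0]-s["position"]),np.degrees(r.x[2])+90,np.degrees(np.arctan2(R[1,1],R[0,1])))
# check head via side and top
t=capture("top"); d=capture("side"); save(d,"s8")
S=np.array([.498,-.0315,.0952])
im=w["img"].copy(); im[m>0]=[0,255,0]
for q in box(.080,.050,0,.024): cv2.circle(im,tuple(proj(w,place(q[None],r.x),s)[0].astype(int)),2,(255,0,0),-1)
cv2.imwrite("pics/m8.png",cv2.hconcat([im[60:360,120:460],cv2.resize(d["img"][150:300,190:360],(340,300))])[:,:,::-1])
E
```

```text
time_s: 21.75
position: [0.4535, -0.19, 0.2449]
tcp_rot: [[-0.998, 0.061, -0.001], [0.061, 0.998, 0.0], [0.001, 0.0, -1.0]]
force: [0.6, -0.1, 1.2]
opening: 0.994
grasp_force: 0.0
time_s: 22.55
position: [0.4482, -0.2775, 0.2247]
tcp_rot: [[-0.923, -0.386, -0.001], [-0.386, 0.923, 0.001], [0.001, 0.001, -1.0]]
force: [0.0, -0.1, -0.1]
opening: 1.0
grasp_force: 0.0
[-4.39117414e+01  2.40165060e+01  9.71000334e+01 -4.01183539e-03
  5.89490389e+01 -1.56606532e+02]
0.96 [262.7, 152.7, 46.6, 71.1] [ 0.44486373 -0.27704936  0.39490393] 0.01638294756412506
[284.46850548 195.16493588] 876.0
rib [ 0.44411961 -0.27741487  0.37139347] 0.08811358362436295
[0.00284001 0.00146953 0.22473113] 112.62632865369987 112.69684738795803
```

View pics/m8.png

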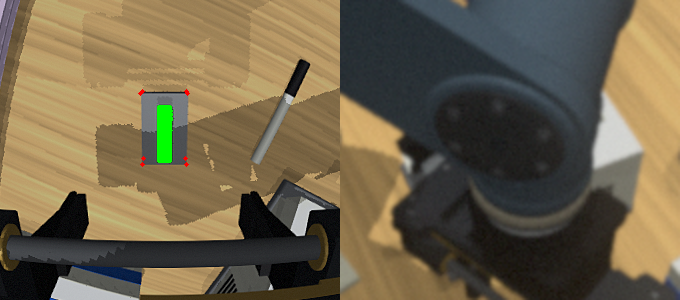

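The battery fit is good: the red corners sit on the block and the green rib is centred at about (163,135). In the right half of the picture the arm hides the rotator. Now I grasp the battery.

```bash
python3 -m jog '[{"tx":0.28,"ty":0.15,"tz":0,"roll":0,"jaw":1},{"tx":0,"ty":0,"tz":4.5,"roll":0,"jaw":1},{"tx":0,"ty":0,"tz":4.5,"roll":0,"jaw":1},{"tx":0,"ty":0,"tz":4.5,"roll":0,"jaw":1},{"tx":0,"ty":0,"tz":3,"roll":0,"jaw":1},{"tx":0,"ty":0,"tz":1.2,"roll":0,"jaw":1},{"tx":0,"ty":0,"tz":0,"roll":0,"jaw":1},{"tx":0,"ty":0,"tz":0,"roll":0,"jaw":0}]'
python3 -m jog '[{"tx":0,"ty":0,"tz":0,"roll":0,"jaw":0},{"tx":0,"ty":0,"tz":0,"roll":0,"jaw":0},{"tx":0,"ty":0,"tz":0,"roll":0,"jaw":0},{"tx":0,"ty":0,"tz":0,"roll":0,"jaw":0},{"tx":0,"ty":0,"tz":0,"roll":0,"jaw":0},{"tx":0,"ty":0,"tz":0,"roll":0,"jaw":0},{"tx":0,"ty":0,"tz":0,"roll":0,"jaw":0},{"tx":0,"ty":0,"tz":0,"roll":0,"jaw":0}]'
python3 -m jog '[{"tx":0,"ty":0,"tz":0,"roll":0,"jaw":0},{"tx":0,"ty":0,"tz":0,"roll":0,"jaw":0},{"tx":0,"ty":0,"tz":0,"roll":0,"jaw":0}]'
```

```text
time_s: 23.55
position: [0.4459, -0.278, 0.049]
tcp_rot: [[-0.922, -0.388, 0.001], [-0.388, 0.922, -0.001], [-0.001, -0.002, -1.0]]
force: [-0.3, 0.7, -0.9]
opening: 0.966
grasp_force: 0.0
time_s: 24.35
position: [0.4452, -0.2773, 0.048]
tcp_rot: [[-0.922, -0.388, -0.0], [-0.388, 0.922, 0.0], [0.0, 0.0, -1.0]]
force: [0.0, 1.1, -0.6]
opening: 0.261
grasp_force: 0.0
time_s: 24.65
position: [0.4453, -0.2774, 0.0479]
tcp_rot: [[-0.922, -0.388, -0.0], [-0.388, 0.922, 0.0], [0.0, 0.0, -1.0]]
force: [0.4, 0.3, -1.5]
opening: 0.18
grasp_force: 30.0
```

```bash
python3 -m jog '[{"tx":0,"ty":0,"tz":-2,"roll":0,"jaw":0},{"tx":0,"ty":0,"tz":-4.4,"roll":0,"jaw":0},{"tx":0,"ty":0,"tz":-4.4,"roll":0,"jaw":0},{"tx":0,"ty":0,"tz":-4.4,"roll":0,"jaw":0},{"tx":0,"ty":0,"tz":-4,"roll":0.116,"jaw":0},{"tx":0,"ty":0,"tz":0,"roll":0.116,"jaw":0},{"tx":0,"ty":0,"tz":0,"roll":0.116,"jaw":0},{"tx":0,"ty":0,"tz":0,"roll":0.116,"jaw":0}]'
python3 -m jog '[{"tx":-2.2,"ty":3.5,"tz":0,"roll":0,"jaw":0},{"tx":-2.2,"ty":3.5,"tz":0,"roll":0,"jaw":0},{"tx":-2.2,"ty":3.5,"tz":0,"roll":0,"jaw":0},{"tx":-2.2,"ty":3.5,"tz":0,"roll":0,"jaw":0},{"tx":-2.2,"ty":3.5,"tz":0,"roll":0,"jaw":0},{"tx":-2.2,"ty":3.5,"tz":0,"roll":0,"jaw":0},{"tx":-2.2,"ty":3.5,"tz":0,"roll":0,"jaw":0},{"tx":0,"ty":0,"tz":0,"roll":0,"jaw":0}]'
python3 -m jog '[{"tx":0,"ty":0,"tz":0,"roll":0,"jaw":0}]'
```

```text
time_s: 25.45
position: [0.4449, -0.2769, 0.2403]
tcp_rot: [[-0.998, 0.07, -0.0], [0.07, 0.998, 0.0], [0.0, 0.0, -1.0]]
force: [0.3, 0.5, -1.1]
opening: 0.184
grasp_force: 30.0
time_s: 26.25
position: [0.6171, -0.0384, 0.2394]
tcp_rot: [[-0.998, 0.061, 0.001], [0.061, 0.998, 0.002], [-0.001, 0.002, -1.0]]
force: [-0.0, -1.0, -2.7]
opening: 0.18
grasp_force: 30.0
time_s: 26.35
position: [0.6145, -0.0419, 0.2391]
tcp_rot: [[-0.998, 0.063, -0.002], [0.063, 0.998, -0.0], [0.002, -0.0, -1.0]]
force: [0.1, -0.1, -3.4]
opening: 0.182
grasp_force: 30.0
```

```bash
python3 -m jog '[{"tx":-0.15,"ty":0.2,"tz":2,"roll":0,"jaw":0},{"tx":0,"ty":0,"tz":2.5,"roll":0,"jaw":0},{"tx":0,"ty":0,"tz":2,"roll":0,"jaw":0},{"tx":0,"ty":0,"tz":0,"roll":0,"jaw":0},{"tx":0,"ty":0,"tz":0,"roll":0,"jaw":0}]'
```

```text
time_s: 26.85
position: [0.616, -0.0422, 0.1749]
tcp_rot: [[-0.998, 0.067, -0.001], [0.067, 0.998, 0.0], [0.001, -0.0, -1.0]]
force: [0.6, 0.0, -1.2]
opening: 0.182
grasp_force: 30.0
```

```bash
python3 -m jog '[{"tx":-0.1,"ty":0.27,"tz":0.5,"roll":0,"jaw":0},{"tx":0,"ty":0,"tz":0.5,"roll":0,"jaw":0},{"tx":0,"ty":0,"tz":0.4,"roll":0,"jaw":0},{"tx":0,"ty":0,"tz":0.4,"roll":0,"jaw":0},{"tx":0,"ty":0,"tz":0,"roll":0,"jaw":0}]'
```

```text
time_s: 27.35
position: [0.6174, -0.0383, 0.1564]
tcp_rot: [[-0.998, 0.066, -0.001], [0.066, 0.998, 0.0], [0.001, 0.0, -1.0]]
force: [-0.7, -0.3, -2.4]
opening: 0.182
grasp_force: 30.0
```

```bash
python3 -m jog '[{"tx":0,"ty":-0.05,"tz":0.4,"roll":0,"jaw":0},{"tx":0,"ty":0,"tz":0.4,"roll":0,"jaw":0},{"tx":0,"ty":0,"tz":0.4,"roll":0,"jaw":0},{"tx":0,"ty":0,"tz":0.4,"roll":0,"jaw":0},{"tx":0,"ty":0,"tz":0.3,"roll":0,"jaw":0},{"tx":0,"ty":0,"tz":0,"roll":0,"jaw":0}]'
```

```text
time_s: 27.95
position: [0.6176, -0.039, 0.1389]
tcp_rot: [[-0.998, 0.066, -0.0], [0.066, 0.998, -0.0], [0.0, -0.0, -1.0]]
force: [-2.6, 0.4, 3.9]
opening: 0.18
grasp_force: 30.0
```

```bash
python3 -m jog '[{"tx":0,"ty":0,"tz":0.2,"roll":0,"jaw":0},{"tx":0,"ty":0,"tz":0.2,"roll":0,"jaw":0},{"tx":0,"ty":0,"tz":0,"roll":0,"jaw":0}]'
```

```text
time_s: 28.25
position: [0.6177, -0.039, 0.1389]
tcp_rot: [[-0.998, 0.065, 0.001], [0.065, 0.998, -0.001], [-0.001, -0.001, -1.0]]
force: [-8.3, 0.7, 23.7]
opening: 0.181
grasp_force: 30.0
```

Bottomed at z = 0.139 as expected, with 24 N and no further travel. I'll release, retreat well clear and check both parts.

```bash
python3 -m jog '[{"tx":0,"ty":0,"tz":-0.2,"roll":0,"jaw":1},{"tx":0,"ty":0,"tz":0,"roll":0,"jaw":1},{"tx":0,"ty":0,"tz":0,"roll":0,"jaw":1},{"tx":0,"ty":0,"tz":0,"roll":0,"jaw":1},{"tx":0,"ty":0,"tz":0,"roll":0,"jaw":1},{"tx":0,"ty":0,"tz":-2,"roll":0,"jaw":1},{"tx":0,"ty":0,"tz":-4,"roll":0,"jaw":1},{"tx":0,"ty":0,"tz":-4,"roll":0,"jaw":1}]'
python3 -m jog '[{"tx":0,"ty":4,"tz":-1,"roll":0,"jaw":1},{"tx":0,"ty":4,"tz":0,"roll":0,"jaw":1},{"tx":0,"ty":4,"tz":0,"roll":0,"jaw":1},{"tx":0,"ty":4,"tz":0,"roll":0,"jaw":1},{"tx":0,"ty":4,"tz":0,"roll":0,"jaw":1},{"tx":0,"ty":0,"tz":0,"roll":0,"jaw":1},{"tx":0,"ty":0,"tz":0,"roll":0,"jaw":1}]'
python3 - <<'E'
from h import *
s=read_state(); C={"top":capture("top"),"side":capture("side"),"wrist":capture("wrist")}
for q in ["tube_head","battery","tube_rack","glove_box","sanitiser","tape_roll","marker"]:
    R=[]
    for n,c in C.items():
        l=landmark_of(n,q)
        if l and l[0]["p"]>.5: R.append(ray(c,l[0]["point"],s)); print(q,n,round(l[0]["p"],2),np.round(l[0]["point"]))
    if len(R)>1: print("  tri",np.round(tri(R),4))
d=C["side"]["img"][150:300,190:360]; t=C["top"]["img"][150:280,230:345]
cv2.imwrite("pics/end.png",cv2.hconcat([cv2.resize(d,(450,400),interpolation=cv2.INTER_CUBIC),cv2.resize(t,(350,400),interpolation=cv2.INTER_CUBIC)])[:,:,::-1])
E
```

```text
time_s: 29.05
position: [0.6171, -0.0388, 0.2357]
tcp_rot: [[-0.998, 0.066, -0.003], [0.066, 0.998, 0.001], [0.003, 0.001, -1.0]]
force: [1.2, -0.0, 0.4]
opening: 0.824
grasp_force: 0.0
time_s: 29.75
position: [0.6306, 0.1615, 0.2454]
tcp_rot: [[-0.998, 0.063, -0.001], [0.063, 0.998, -0.001], [0.001, -0.001, -1.0]]
force: [0.2, 0.3, 0.6]
opening: 0.999
grasp_force: 0.0
tube_head top 0.85 [242. 283.]
tube_head side 0.95 [229. 245.]
tube_head wrist 0.61 [89. 84.]
  tri [ 0.4946 -0.0271  0.0994]
battery top 0.97 [192. 289.]
battery side 0.92 [215. 296.]
battery wrist 0.61 [204.  97.]
  tri [ 0.6187 -0.0385  0.0899]
tube_rack side 0.74 [140. 266.]
tube_rack wrist 0.86 [235. 398.]
  tri [ 7.085e-01  3.100e-01 -5.000e-04]
glove_box side 0.65 [326. 408.]
glove_box wrist 0.84 [253.  10.]
  tri [ 0.7108 -0.3357 -0.0046]
sanitiser top 0.95 [143. 309.]
sanitiser side 0.9 [227. 367.]
  tri [ 0.7832 -0.0978  0.0112]
tape_roll top 0.66 [288. 219.]
tape_roll side 0.95 [220. 175.]
  tri [0.3791 0.1463 0.0034]
marker top 0.82 [289. 329.]
marker side 0.73 [326. 219.]
marker wrist 0.59 [32. 49.]
  tri [ 0.3739 -0.1564 -0.003 ]
```

View pics/end.png

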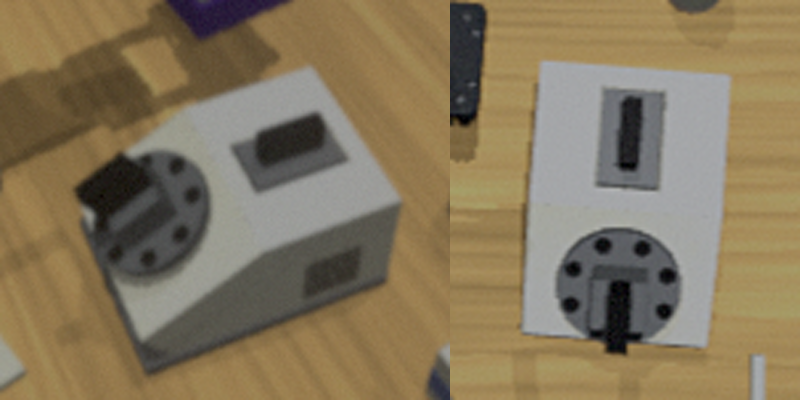

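The battery is flush, and the head lies parallel to the panel. I'll run one numeric check on the head's tilt and height.

Run:
```python
from h import *
s=read_state(); C={"top":capture("top"),"side":capture("side"),"wrist":capture("wrist")}
an=np.linspace(0,6.283,60); disc=np.array([[.052*np.cos(a),.052*np.sin(a),z] for a in an for z in(0,.012)])
from scipy.spatial.transform import Rotation as Ro
parts=[disc,box(.044,.044,0,.042),box(.048,.018,.042,.078)]
V=[(c,trace(n,"tube_head")[0]["pixels"].astype(np.float32)) for n,c in C.items()]
S=np.array([.498,-.0315,.0952])
def cost(p,V=V):
    A=Ro.from_euler("ZYX",[-.066,p[3],p[4]]).as_matrix(); k=0
    for c,m in V:
        q=np.maximum.reduce([hullmask(c,P@A.T+p[:3],s) for P in parts]); k+=np.abs(q-m).sum()/m.sum()
    return k
x0=np.r_[S,-np.pi/6,0]; print(cost(x0))
for W in (V,V[:2]):
    r=minimize(cost,x0,args=(W,),method="Nelder-Mead",options=dict(initial_simplex=x0+np.r_[np.zeros((1,5)),np.diag([.006,.006,.006,.1,.1])],xatol=1e-4,fatol=1e-4)); 
    a=np.array([-.499,.033,.866]); print(r.fun,np.round(r.x[:3],4),"tilt",np.degrees(r.x[3:]),"axial",(r.x[:3]-S)@a)
```

```text
0.14093536
0.12934841215610504 [ 0.4979 -0.0311  0.0944] tilt [-30.19421798   0.39595169] axial -0.0005900429456095369
0.08411888778209686 [ 0.4986 -0.0309  0.0938] tilt [-30.18546096   0.30440313] axial -0.0015300821849969014
```

Tilt comes out at 30.2° with zero height above the collar to within about 1 mm, so it is seated. I'm handing in.

```bash
python3 -c "
from rig import *
print(hand_in())"
```

```text
the job is handed in; nothing more can be done
None
```

The job is handed in, but the hand-in call returned no verdict: by my own measurements the battery is flush in the bay, the tube head is fully home on the collar (30.2° tilt, about 1 mm), and the bystanders stayed where they were.

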